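# Show the thread-form plate to the inspection lens

### The arm

A 7-joint arm with a two-finger parallel gripper is mounted at the origin on the work surface. World frame = base frame: x ahead of the robot, y to its left, z up, the work surface at z = 0. Lengths are in m, angles in rad, forces in N, time in s.
With the tool pointing down it reaches from about 0.425 to 0.875 m from the base axis. Payload 4.7 kg.
Tool frame: the origin (TCP) lies at the very end of the fingers, on their centre line; the grasp point (between the pads) lies behind it (ctrl.tcp_to_grasp is the y of the grasp point in the tool frame, in m); y points along the fingers, x is the direction in which the jaws open and shut, and the axes are right-handed (so a half turn about y gives the same grasp; the last joint's range is limited). The gripper opens to 87 mm and grips with 3 to 60 N. Pads are 19 mm wide; open, the fingers measure 117 mm over their backs; the gripper's body (75 mm by 190 mm) begins 51 mm behind the grasp point.
Start: joints at [-1.27, 0.321, -0.07, 1.45, 0.023, 1.371, -0.057], TCP at [0.184, 0.623, 0.223] pointing down, gripper open.
Joint ranges: [-2.86, 2.86], [-0.3, 2.09], [-1.38, 1.24], [0.06, 2.45], [-1.56, 4.7], [0.09, 2.05], [-2.69, 2.69]. Speed limits (rad/s): [2.57, 2.57, 3.14, 3.14, 3.14, 3.14, 3.14].

### API

Orientations are given as a rotation vector (axis times angle).
In Python, from bench import ctrl, get_image, workorder gives the robot as it stands.
- The arm moves only by the tool drive_tool, never from a script. Its argument "increments" is text: rows parted by semicolons, each of 5 numbers parted by spaces: the shift along the tool's x, y, z in mm, then the turn about the tool's y in degrees, then the closure in counts, from 0 (fully open) to 255 (shut). In form: tx ty tz yaw fingers; .... A call has 1 to 20 rows; each row shifts and turns the commanded pose from where the row before left it, along the tool's axes as they then stand; what a row does not reach is not made up. A row lasts 1/8 s, in which the tool goes at most 62.5 mm and 10.7 degrees, less where a joint would pass 70% of its speed; a pose out of reach is approached as far as the arm can. A call is refused whole if a number of a shift passes 62.5 or a number of a turn 10.7, either way. A call with a gripper value outside its range is refused whole. The fingers move at their own pace and stop on an object; "squeeze" is the grip in N (left out, the last holds). Time passes only in rows, so rows that do not move let the fingers close. It gives the time, the measured TCP pose, the force and the opening at its end, in the units of the state.
- ctrl.get_state(): the state, without advancing time (a new reading comes with each control period).
- get_image(name): name is "scene" or "top" or "wrist"; returns a dict with "img" (420x560x3 uint8, red, green, blue), "mtx" (3x3 intrinsics, pixels), "camera_from_world" (4x4, takes a point from world to camera coordinates). Camera axes: x right, y up, looking along -z (the intrinsics and any distortion apply to the point x, -y, -z); pixel columns grow to the right and rows downward; lengths in m; the calibration is good to about 2 mm. A picture is of the moment at which its call begins. There is no depth.
- workorder.close_job(): hands the job in, once; it reports no verdict.
The state is a dict: "time": time; "joint_positions": joint angles; "qd": joint speeds; "joint_torque": joint torques, N m; "position": TCP position; "tool_rot": TCP orientation; "ft_force": force on the tool from outside, world axes, zero at the start; "torque": the same for the moment, N m; "grip_width": opening from 0.0 (shut) to 1.0 (fully open).
Only numpy, scipy, OpenCV 4.12 (cv2) and the standard library are available. Lean on these libraries where they do the work, as an engineer would, in place of code of your own. Each camera call takes 0.05 s, during which the arm holds its last target.

### The job

Draw the thread-form plate straight out from under the spring flap of its pocket without levering the flap up, and lay it down flat on the rubber mat, let go, with the flap shut behind it. Then take it again by its bar handle and raise it level under the inspection lens, centred on the lens and with the handle pointing straight away from the column, until the sprung feeler is pushed in about half-way, and hold it there still for two seconds. Finally lower it and leave it lying flat on the white cross beneath the lens, and leave the other gauges and tools where they are.

Things in the scene. Friction and masses are not known exactly. Their poses are not given: they have to be found in the camera images.
- plate_mid (a point): Thread-form plate: bare aluminium rectangle 100 (x) by 60 (y) by 12 mm (z), dark cross grooves on top, about 0.26 kg. Point: centre of the rectangle, half-way up. A bar handle 80 mm long stands out of its -x end, 50 to 130 mm from this point, undersides flush. z: up out of the grooved face. At the start the handle is in the pocket, the rectangle outside.
- plate_grip (a point): Centre of the plate's bar handle, 90 mm from plate_mid along the plate's -x, 8 mm above the underside; same axes as the plate. The bar is 80 mm long (x), 20 mm wide (y), 16 mm tall (z).
- pocket: Gauge pocket, fixed on the mat: grey steel housing 108 mm long (x), 110 wide, 57 tall, with a slot 36 mm wide between two cheeks, open to -x, roofed by a sloping sprung flap. Origin: mat level, middle of the slot's mouth; +x runs into the slot. The handle reaches about 80 mm in: drawn 100 mm or more along the pocket's -x, the plate is clear. The mat's top is at z = 0.003.
- apron (a point): Middle of the top of the apron before the slot's mouth, level with the slot floor, 25 mm above the mat; 80 mm long, only 40 mm wide, so the 60 mm wide rectangle lying on it overhangs 10 mm each side. Same axes as the pocket.
- flap (a joint): Angle of the spring flap (steel, 92 by 30 mm), hinged at the slot's inner end: 0 shut, about 0.11 rad while it rests on the handle, grows upward. It presses with about 2 to 3 N and shuts by itself. It must not be levered past 0.5 rad.
- stand_mark (a point): Inspection lens stand, fixed: point on the mat's top straight under the lens axis, middle of a white cross. +x points to the column. In the viewing pose the plate is level with its centre on the lens axis, its length along x and its handle towards -x. Lens: dark ring 72 mm across, 20 thick, its underside 58 mm above the feeler's tip, on an arm from the column.
- column (a point): Foot of the stand's column (steel rod 24 mm thick, 333 mm tall), 135 mm from the lens axis, on top of the stand's base, which is 18 mm high, 150 mm wide and runs from 90 to 210 mm from the lens axis. Same axes as stand_mark.
- feeler (a joint): How far the focus feeler is pushed up (m): 0 free, 0.016 at its stop, 0.008 wanted. Vertical sprung pin 8 mm thick, ball tip, under the lens rim 32 mm from the lens axis towards the stand's -x: it meets the rectangle's top. About 1 N starts it, 0.15 N more per mm. The lens is clamped at a height not given: free tip 132 to 172 mm above the mat, to be found by touch.
- plug: Bystander: chrome plug gauge standing on its face, 60 mm across, 130 mm tall; origin under its centre.
- ringgauge: Bystander: dark blued ring gauge lying flat, 104 mm across, 28 mm tall; origin under its centre.
- cap: Bystander: yellow plastic thread cap, 84 mm across, 48 mm tall; origin under its centre.
- dial: Bystander: rubber-gripped dial indicator lying on its back, 58 mm across, 23 mm tall, stem of 55 mm along its +x; origin under the dial's centre.
- rule: Bystander: stainless steel rule lying flat, 200 by 26 by 3 mm, long along x; origin under its centre.
- brush: Bystander: hand brush lying flat, long along x, about 200 mm long, 20 mm tall; origin under it.

How it is judged:
By the outcome, as a careful person would: the job done as asked, in the order asked, and still so for the second after the job is handed in, with the robot touching nothing.
It also fails if it takes over 72 s, if anything falls off the work surface, if the arm or the gripper's body presses on something with over 40 N, if the wrist force passes 120 N, or if a joint passes its speed limit or range.

## Working session

There is one attempt and no reset: what is moved stays moved. The work goes in short steps, Python scripts to look and compute and a tool call to move; the robot and the scene stay as the last step left them, time stands still between calls to the robot, and variables do not carry over. Pictures are saved under pics/ and viewed, and the job is handed in when it is done.

Besides the shell and the picture viewer there is one more tool, called after "Request:" as name(argument=value, ...) on one line, values as JSON. drive_tool: Moves the arm, as the interface text tells. Its arguments: {"type":"object","properties":{"increments":{"type":"string"},"squeeze":{"type":"number"}},"required":["increments"]}

```bash
ls; mkdir -p pics
python3 - <<'E'
from bench import ctrl,get_image,workorder
import cv2,numpy as np
s=ctrl.get_state()
for k in s: print(k,s[k])
print(ctrl.tcp_to_grasp,[a for a in dir(ctrl) if a[0]!='_'])
for n in ["scene","top","wrist"]:
    d=get_image(n); cv2.imwrite(f"pics/{n}0.png",d["img"][:,:,::-1]); np.savez(f"{n}0.npz",**{k:np.array(v) for k,v in d.items()}); print(n,d["mtx"],d["camera_from_world"],[k for k in d])
E
```

```text
pics
time 0.0
joint_positions [-1.26987454  0.32182821 -0.07007394  1.45170361  0.02261058  1.37077347
 -0.05691776]
qd [-0.00023771 -0.00103782  0.00022796  0.00131355  0.00035552 -0.00138153
  0.00097716]
joint_torque [ 2.12159898e-04 -4.91293752e+01 -4.03812155e-01 -3.12521875e+01
 -6.38491334e-02  4.38717962e-02  1.94407862e-04]
position [0.18378829 0.62289236 0.22144368]
tool_rot [-1.33261203 -0.99432051  0.99676864]
ft_force [-0.74806991  0.02170847  0.11387657]
torque [ 0.00494368 -0.00036668 -0.01270165]
grip_width 0.9970018509887419
-0.0187 ['MotionError', 'get_state', 'tcp_to_grasp']
scene [[480.64800085   0.         277.63771966]
 [  0.         480.64800085 205.88142503]
 [  0.           0.           1.        ]] [[ 0.05398202  0.99839628 -0.01705299  0.02383891]
 [-0.81957538  0.05405632  0.57041574  0.40654396]
 [ 0.57042278 -0.01681598  0.82117908 -1.64404422]
 [ 0.          0.          0.          1.        ]] ['img', 'mtx', 'camera_from_world']
top [[425.07088142   0.         285.60629901]
 [  0.         425.07088142 213.28323996]
 [  0.           0.           1.        ]] [[-0.0029337  -0.99999121  0.00299591 -0.02255351]
 [ 0.98815857 -0.00243936  0.15341672 -0.54173688]
 [-0.15340807  0.00341051  0.98815704 -0.97546787]
 [ 0.          0.          0.          1.        ]] ['img', 'mtx', 'camera_from_world']
wrist [[359.06737382   0.         283.33468175]
 [  0.         359.06737382 209.27711791]
 [  0.           0.           1.        ]] [[ 2.81916971e-01  9.59438775e-01  2.42831076e-04 -6.50723560e-01]
 [-9.19965213e-01  2.70390079e-01 -2.83818979e-01  3.39029317e-02]
 [-2.72372593e-01  7.97899907e-02  9.58877848e-01 -3.89250602e-01]
 [ 0.00000000e+00  0.00000000e+00  0.00000000e+00  1.00000000e+00]] ['img', 'mtx', 'camera_from_world']
```

View pics/scene0.png

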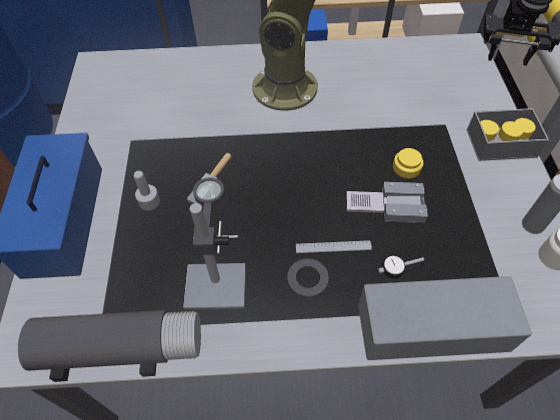

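View pics/top0.png

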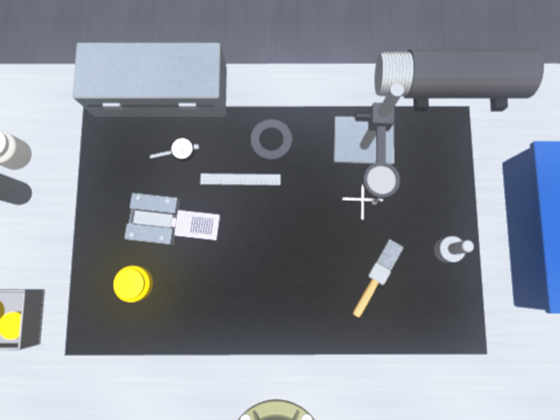

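View pics/wrist0.png

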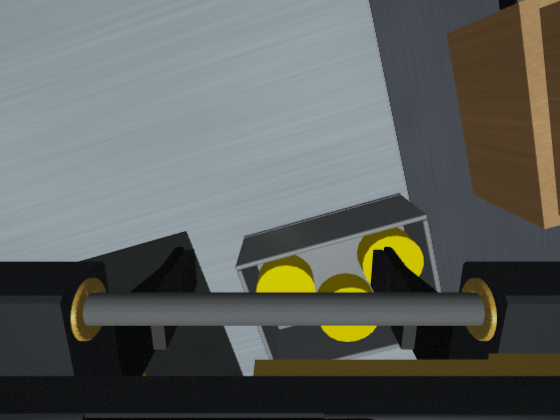

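```bash
cat > h.py <<'E'
import numpy as np,cv2
from bench import ctrl,get_image,workorder
from scipy.spatial.transform import Rotation as R
def load(n): return dict(np.load(n))
def grab(n,tag):
    d=get_image(n); d={k:np.array(v) for k,v in d.items()}; np.savez(f"{tag}.npz",**d); cv2.imwrite(f"pics/{tag}.png",d["img"][:,:,::-1]); return d
def ray(d,u,v):
    T=d["camera_from_world"];K=d["mtx"]
    c=np.array([(u-K[0,2])/K[0,0],-(v-K[1,2])/K[1,1],-1.])
    o=-T[:3,:3].T@T[:3,3]; return o,T[:3,:3].T@c
def onz(d,u,v,z):
    o,r=ray(d,u,v); return o+r*(z-o[2])/r[2]
def proj(d,p):
    c=d["camera_from_world"]@np.r_[p,1]; K=d["mtx"]
    return K[0,0]*c[0]/-c[2]+K[0,2], K[1,1]*c[1]/c[2]+K[1,2]
def tri(d1,p1,d2,p2):
    o1,r1=ray(d1,*p1);o2,r2=ray(d2,*p2)
    s=np.linalg.lstsq(np.c_[r1,-r2],o2-o1,rcond=None)[0]
    a,b=o1+s[0]*r1,o2+s[1]*r2; return (a+b)/2,np.linalg.norm(a-b)
def crop(d,x0,y0,x1,y1,f,name):
    cv2.imwrite(f"pics/{name}.png",cv2.resize(d["img"][y0:y1,x0:x1,::-1],None,fx=f,fy=f,interpolation=cv2.INTER_CUBIC))
E
python3 - <<'E'
from h import *
t=load("top0.npz");s=load("scene0.npz")
crop(t,110,170,240,260,6,"c_top_pocket")
crop(t,320,80,450,180+40,5,"c_top_stand")
crop(s,330,165,440,235,7,"c_sc_pocket")
crop(s,170,145,260,315,3.5,"c_sc_stand")
st=ctrl.get_state(); M=R.from_rotvec(st["tool_rot"]).as_matrix(); print(M)
w=load("wrist0.npz");T=w["camera_from_world"];o=-T[:3,:3].T@T[:3,3];print("cam in tool",M.T@(o-st["position"]))
E
```

```text
[[ 2.82843366e-01 -3.19617837e-04 -9.59166059e-01]
 [ 9.59164998e-01 -1.42973163e-03  2.82843529e-01]
 [-1.46175189e-03 -9.99998927e-01 -9.78238653e-05]]
cam in tool [ 0.00074177 -0.16132692  0.07865184]
```

View pics/c_top_pocket.png

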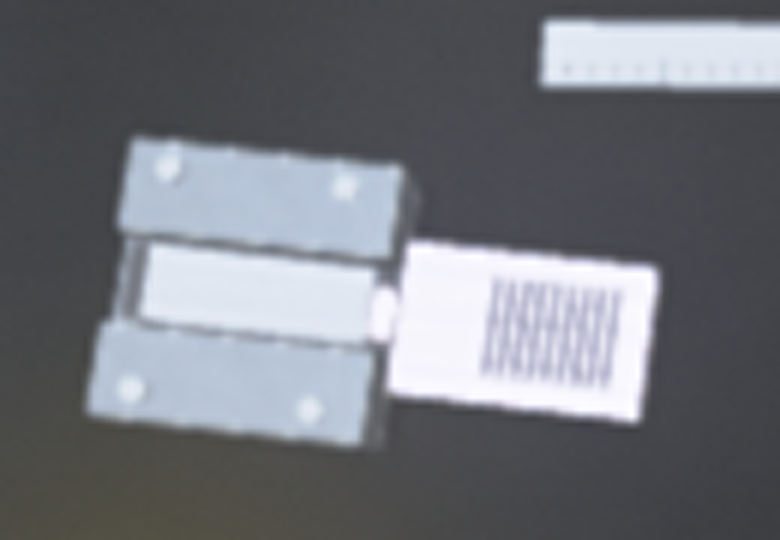

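View pics/c_top_stand.png

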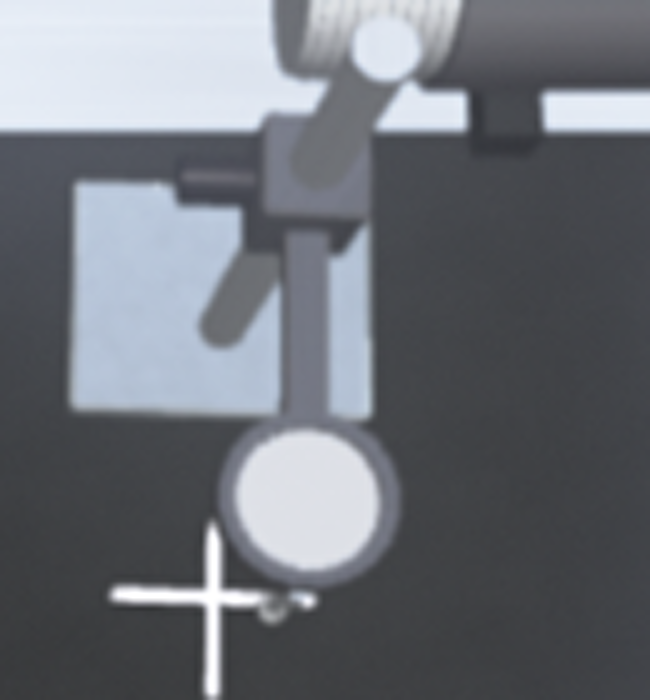

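View pics/c_sc_pocket.png

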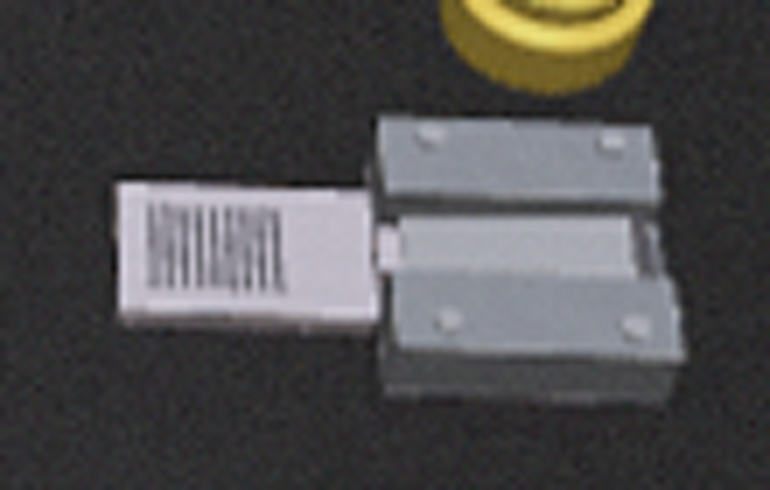

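View pics/c_sc_stand.png

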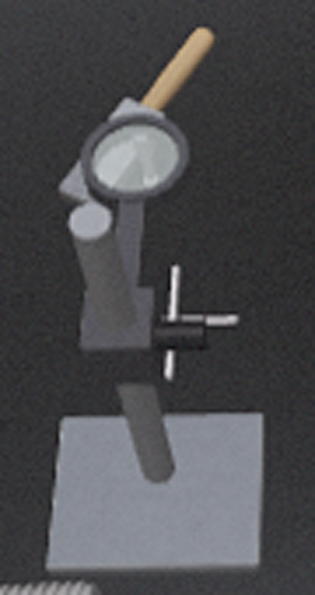

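Run:
```python
from h import *
t=load("top0.npz");s=load("scene0.npz")
def f(x0,y0,k,p): return (x0+(p[0]+.5)/k-.5,y0+(p[1]+.5)/k-.5)
zt=0.003+0.025+0.012
C=[onz(t,*f(110,170,6,p),zt) for p in [(403,240),(660,266),(640,422),(388,395)]]
Cs=[onz(s,*f(330,165,7,p),zt) for p in [(372,190),(117,182),(120,314),(378,318)]]
# order: inner-far,outer-far ... (top: up=+x)
for L,n in((C,"top"),(Cs,"scene")):
    L=np.array(L)[:,:2]; print(n,L.round(4).tolist(),"mid",L.mean(0).round(4))
    for i in range(4): e=L[(i+1)%4]-L[i]; print("  len",np.linalg.norm(e).round(4),"ang",np.degrees(np.arctan2(e[1],e[0])).round(1))
# pocket top z=.06
P=[onz(t,*f(110,170,6,p),.060)[:2] for p in [(131,137),(403,165),(365,445),(87,412)]]
P=np.array(P);print("pocket",P.round(4).tolist())
for i in range(4): e=P[(i+1)%4]-P[i]; print("  len",np.linalg.norm(e).round(4),"ang",np.degrees(np.arctan2(e[1],e[0])).round(1))
# stand
g=cv2.cvtColor(t["img"],cv2.COLOR_RGB2GRAY)
for n,p in dict(c=(212,597),l=(112,594),top=(212,522),bot=(211,697),r=(315,601)).items(): print(n,onz(t,*f(320,80,5,p),.003).round(4))
for n,p in dict(bl=(71,410),tl=(76,182),tr=(371,190),br=(371,416)).items(): print("base",n,onz(t,*f(320,80,5,p),.021).round(4))
B={n:onz(s,*f(170,145,3.5,p),.021).round(4) for n,p in dict(a=(61,417),b=(263,413),c=(259,567),d=(48,567)).items()};print(B)
# scene cross : centre
for n,p in dict(top=(176,267),bot=(168,378),right=(237,319)).items(): print("sc",n,onz(s,*f(170,145,3.5,p),.003).round(4))
print("lens",tri(t,f(320,80,5,(309,500)),s,f(170,145,3.5,(136,158))))
print("coltop",tri(t,f(320,80,5,(387,47)),s,f(170,145,3.5,(91,221))))
print("colfoot",onz(t,*f(320,80,5,(220,327)),.021),onz(s,*f(170,145,3.5,(157,468)),.021))
print("tip? z150 ",onz(t,*f(320,80,5,(270,608)),.15))
```

```text
top [[0.5516, 0.2371], [0.5408, 0.1342], [0.4784, 0.1408], [0.4894, 0.2408]] mid [0.515  0.1882]
  len 0.1035 ang -96.0
  len 0.0628 ang 174.0
  len 0.1006 ang 83.7
  len 0.0623 ang -3.4
scene [[0.4919, 0.2425], [0.4812, 0.1423], [0.5445, 0.1349], [0.5529, 0.2338]] mid [0.5176 0.1884]
  len 0.1007 ang -96.1
  len 0.0637 ang -6.7
  len 0.0993 ang 85.2
  len 0.0616 ang 171.9
pocket [[0.5897, 0.3406], [0.5782, 0.2331], [0.4679, 0.2438], [0.481, 0.3519]]
  len 0.1082 ang -96.1
  len 0.1108 ang 174.5
  len 0.109 ang 83.1
  len 0.1093 ang -5.9
c [ 0.5834 -0.2153  0.003 ]
l [ 0.585  -0.1653  0.003 ]
top [ 0.6217 -0.2164  0.003 ]
bot [ 0.5329 -0.2132  0.003 ]
r [ 0.5812 -0.2667  0.003 ]
base bl [ 0.6749 -0.1445  0.021 ]
base tl [ 0.794  -0.1495  0.021 ]
base tr [ 0.7895 -0.2989  0.021 ]
base br [ 0.6715 -0.2939  0.021 ]
{'a': array([ 0.6732, -0.2935,  0.021 ]), 'b': array([ 0.6793, -0.1449,  0.021 ]), 'c': array([ 0.7996, -0.1495,  0.021 ]), 'd': array([ 0.7906, -0.2963,  0.021 ])}
sc top [ 0.535 -0.213  0.003]
sc bot [ 0.6352 -0.2176  0.003 ]
sc right [ 0.5863 -0.165   0.003 ]
lens (array([ 0.58332995, -0.21574351,  0.21254966]), np.float64(0.0014003830438792007))
coltop (array([ 0.71916637, -0.22091067,  0.33506742]), np.float64(0.0013995427355721736))
colfoot [ 0.71764739 -0.22011112  0.021     ] [ 0.71915886 -0.22197686  0.021     ]
tip? z150  [ 0.55066395 -0.21260638  0.15      ]
```

Request:
drive_tool(increments="0 0 0 9.95 0; 0 0 0 9.95 0; 0 0 0 9.95 0; 0 0 0 9.95 0; 0 0 0 9.95 0; 0 0 0 9.95 0; 0 0 0 9.95 0; 0 0 0 9.95 0; 0 0 0 0 20", squeeze=30)

```text
time: 1.27
position: [0.1838, 0.6233, 0.2222]
tool_rot: [-1.57, 0.081, -0.081]
ft_force: [-0.2, -0.2, -0.3]
grip_width: 0.96
```

```bash
cat >> h.py <<'E'
def st(tgt=None,ang=None):
    s=ctrl.get_state(); M=R.from_rotvec(s["tool_rot"]).as_matrix()
    print("t",round(s["time"],2),"pos",np.round(s["position"],4),"xang",np.degrees(np.arctan2(M[1,0],M[0,0])).round(2),"tilt",np.degrees(M[2,[0,2]]).round(2),"F",np.round(s["ft_force"],2),"T",np.round(s["torque"],2),"w",round(s["grip_width"]*87,1),"q7",round(s["joint_positions"][6],2))
    if tgt is not None: print("need mm tool xyz",(M.T@(np.array(tgt)-s["position"])*1000).round(1), "yaw",None if ang is None else round(np.degrees(np.arctan2(M[1,0],M[0,0]))-ang,2))
E
python3 -c "
from h import *
st([.517,.1885,.12],-6)
t=load('top0.npz')
for n,p in dict(b1=(385,240),b2=(402,248),b3=(388,285),b4=(370,278)).items(): print(n,onz(t,*p,.02).round(3))
for n,p in dict(rule_l=(201,185),rule_r=(280,185),ringb=(272,159),plugb=(445,250)).items(): print(n,onz(t,*p,.004).round(3))
"
```

```text
t 1.27 pos [0.1838 0.6233 0.2222] xang -5.92 tilt [ 0.01 -0.04] F [-0.2  -0.21 -0.32] T [-0.08  0.02  0.02] w 83.5 q7 -1.4
need mm tool xyz [ 376.3  102.5 -398. ] yaw 0.08
b1 [ 0.479 -0.265  0.02 ]
b2 [ 0.459 -0.305  0.02 ]
b3 [ 0.371 -0.268  0.02 ]
b4 [ 0.388 -0.225  0.02 ]
rule_l [0.62  0.188 0.004]
rule_r [ 0.619 -0.01   0.004]
ringb [0.687 0.01  0.004]
plugb [ 0.455 -0.415  0.004]
```

Request:
drive_tool(increments="20 0 -21 0 20; 32 0 -34 0 20; 32 0 -34 0 20; 32 0 -34 0 20; 32 0 -34 0 20; 32 0 -34 0 20; 32 0 -34 0 20; 32 0 -34 0 20; 32 0 -34 0 20; 32 0 -34 0 20; 32 0 -34 0 20; 25 0 -26 0 20; 11.3 30 -11 0 20; 0 40 0 0 20; 0 32 0 0 20; 0 0 0 0 20")

```text
time: 3.28
position: [0.5142, 0.1873, 0.1182]
tool_rot: [-1.572, 0.084, -0.077]
ft_force: [-0.8, 0.3, -0.5]
grip_width: 0.921
```

```bash
python3 -c "
from h import *
st([.517,.1885,.016],-6)
w=grab('wrist','wrist1')
"
```

```text
t 3.27 pos [0.5142 0.1873 0.1182] xang -5.88 tilt [-0.26 -0.19] F [-0.78  0.31 -0.5 ] T [-0.11 -0.01 -0.  ] w 80.1 q7 -0.41
need mm tool xyz [  3.1 102.2   1.8] yaw 0.12
```

View pics/wrist1.png

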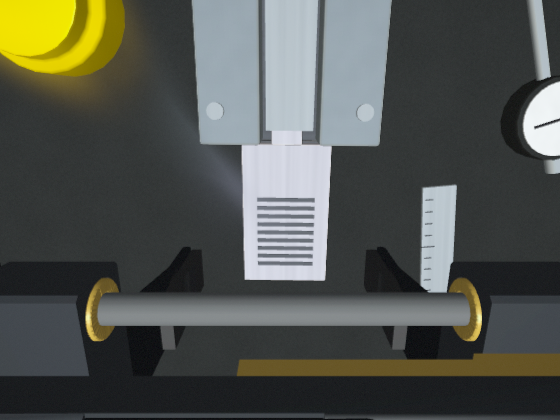

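```bash
python3 -c "
from h import *
w=load('wrist1.npz')
P=np.array([onz(w,*p,.04)[:2] for p in [(242,146),(330,145),(325.5,280),(245.5,280)]])
print(P.round(4),P.mean(0))
for i in range(4): e=P[(i+1)%4]-P[i]; print(np.linalg.norm(e).round(4),np.degrees(np.arctan2(e[1],e[0])).round(1))
# cheeks slot inner walls
for p in [(263,20),(259,143),(321,20),(317,143)]: print(onz(w,*p,.06).round(4))
"
```

```text
[[0.4916 0.2416]
 [0.5495 0.2364]
 [0.5398 0.1382]
 [0.481  0.144 ]] [0.51543232 0.1900602 ]
0.0581 -5.2
0.0987 -95.6
0.0591 174.3
0.0982 83.8
[0.5149 0.3108 0.06  ]
[0.5046 0.2444 0.06  ]
[0.5467 0.3075 0.06  ]
[0.5395 0.2409 0.06  ]
```

Request:
drive_tool(increments="2 30 1 0 20; 0 30 0 0 20; 0 20 0 0 20; 0 14 0 0 20; 0 8 0 0 20; 0 0 0 0 20; 0 0 0 0 45; 0 0 0 0 60; 0 0 0 0 75; 0 0 0 0 90; 0 0 0 0 110; 0 0 0 0 110; 0 0 0 0 110", squeeze=25)

```text
time: 4.95
position: [0.5164, 0.1891, 0.0185]
tool_rot: [-1.57, 0.085, -0.079]
ft_force: [-6.0, 0.4, 4.5]
grip_width: 0.684
```

```bash
python3 -c "
from h import *
st([.516,.189,.016],-5.9)
w=grab('wrist','wrist2')
"
```

```text
t 4.95 pos [0.5164 0.1891 0.0185] xang -5.99 tilt [-0.23 -0.03] F [-6.02  0.39  4.47] T [-0.12  1.34  0.04] w 59.5 q7 -0.35
need mm tool xyz [-0.4  2.5 -0.2] yaw -0.09
```

View pics/wrist2.png

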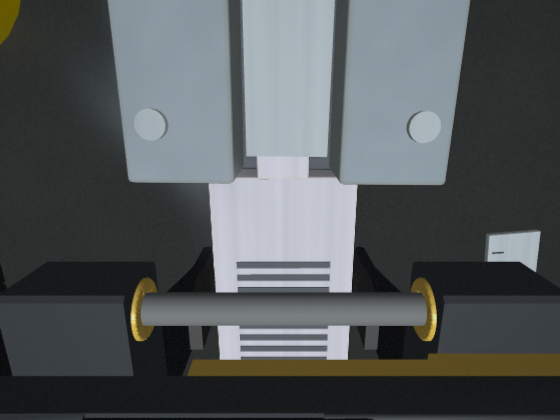

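Request:
drive_tool(increments="0 0 -3 0 110; 0 0 -6 0 110; 0 0 -8 0 110; 0 0 -8 0 110; 0 0 -8 0 110")

```text
time: 5.62
position: [0.515, 0.1554, 0.0186]
tool_rot: [-1.569, 0.083, -0.083]
ft_force: [0.3, 4.1, -2.9]
grip_width: 0.688
```

```bash
python3 -c "
from h import *
st()
w=grab('wrist','wrist3');s=grab('scene','scene3');crop(s,300,140,440,240,5,'c3')
"
```

```text
t 5.62 pos [0.515  0.1554 0.0186] xang -6.06 tilt [0.01 0.01] F [ 0.28  4.05 -2.87] T [ 0.69  0.06 -0.04] w 59.8 q7 -0.3
```

View pics/c3.png

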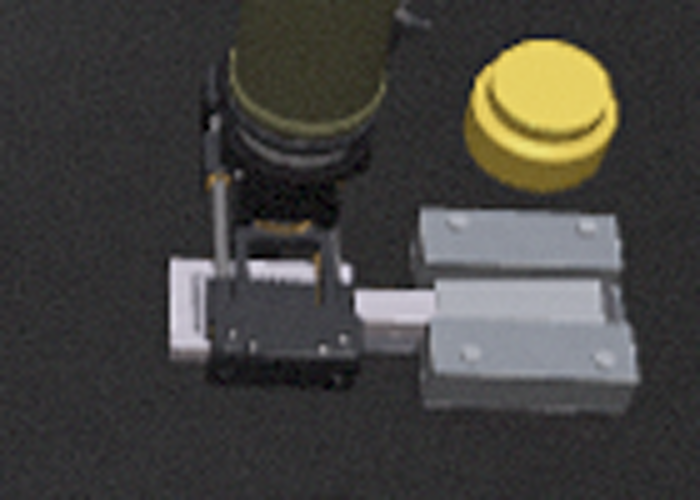

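View pics/wrist3.png

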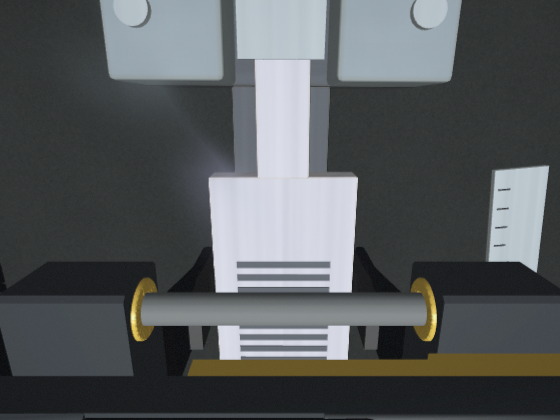

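Request:
drive_tool(increments="0 0 -8 0 110; 0 0 -8 0 110; 0 0 -8 0 110; 0 0 -8 0 110; 0 0 -8 0 110; 0 0 -8 0 110; 0 0 -8 0 110; 0 0 -8 0 110; 0 0 -8 0 110; 0 0 -8 0 110; 0 0 -4 0 110; 0 0 0 0 110", squeeze=35)

```text
time: 7.22
position: [0.506, 0.072, 0.0185]
tool_rot: [-1.57, 0.083, -0.083]
ft_force: [-0.1, -0.3, -2.2]
grip_width: 0.685
```

```bash
python3 -c "
from h import *
st()
w=grab('wrist','wrist4')
"
```

```text
t 7.22 pos [0.506  0.072  0.0185] xang -6.07 tilt [-0.01 -0.02] F [-0.07 -0.31 -2.2 ] T [-0.14  0.07 -0.07] w 59.6 q7 -0.16
```

View pics/wrist4.png

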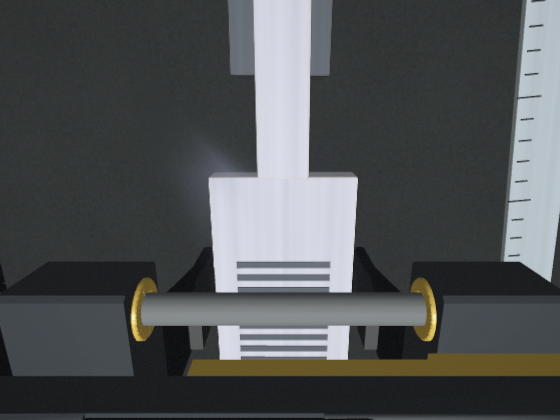

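Request:
drive_tool(increments="0 -10 0 0 110; 0 -15 0 0 110; 0 -10 -20 0 110; 0 0 -30 0 110; 0 0 -30 0 110; 0 0 -30 0 110; 0 0 -10 0 110; 0 0 0 -10.4 110; 0 0 0 -10.4 110; 0 0 0 -10.4 110; 0 0 0 -10.4 110; 0 0 0 -10.4 110; 0 0 0 -10.4 110; 0 0 0 -10.4 110; 0 0 0 -10.4 110; 0 0 0 -10.4 110; 0 0 0 0 110; 0 0 0 0 110")

```text
time: 9.52
position: [0.4936, -0.0467, 0.0537]
tool_rot: [-1.23, -1.176, 1.175]
ft_force: [0.7, -0.3, -3.2]
grip_width: 0.688
```

```bash
python3 -c "
from h import *
st([.56,-.06,.03],87.8)
w=grab('scene','scene5');w=grab('top','top5')
"
```

```text
t 9.53 pos [ 0.4936 -0.0467  0.0537] xang 87.4 tilt [ 0.02 -0.02] F [ 0.68 -0.35 -3.22] T [ 0.01 -0.07 -0.02] w 59.9 q7 1.64
need mm tool xyz [-10.3  23.8 -67. ] yaw -0.4
```

View pics/scene5.png

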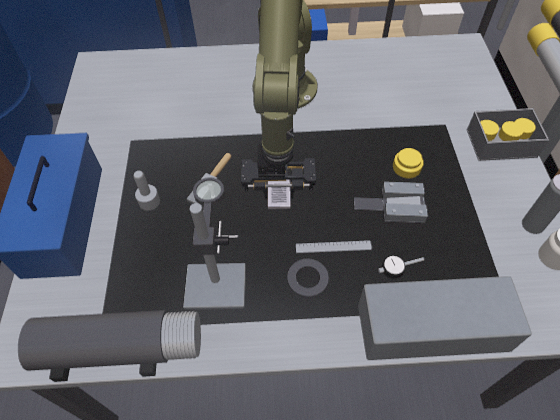

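View pics/top5.png

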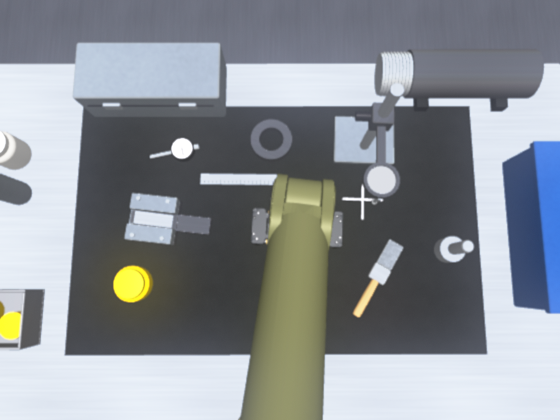

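Request:
drive_tool(increments="0 -15 0 3.2 110; 0 0 0 0 110")

```text
time: 9.88
position: [0.4945, -0.0467, 0.0695]
tool_rot: [-1.256, -1.138, 1.135]
ft_force: [-0.1, -0.2, -3.1]
grip_width: 0.685
```

```bash
python3 -c "
from h import *
st([.550,.191,.0185],84.2)
t=load('top5.npz');crop(t,120,185,225,250,7,'c5')
"
```

```text
t 9.88 pos [ 0.4945 -0.0467  0.0695] xang 84.35 tilt [ 0.03 -0.14] F [-0.14 -0.23 -3.11] T [ 0.03 -0.1   0.03] w 59.6 q7 1.58
need mm tool xyz [242.   51.2 -31.7] yaw 0.15
```

View pics/c5.png

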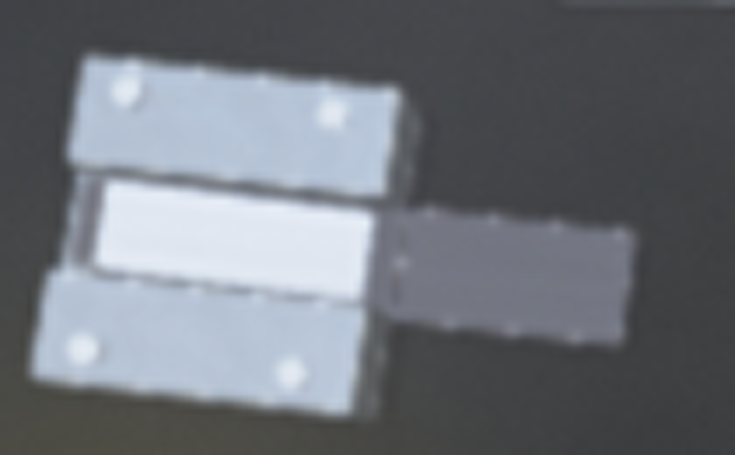

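```bash
python3 -c "
from h import *
t=load('top5.npz')
f=lambda p:(120+(p[0]+.5)/7-.5,185+(p[1]+.5)/7-.5)
P=[onz(t,*f(p),.028)[:2].round(4) for p in [(635,230),(625,345),(390,322),(400,207)]];print(P)
m=(P[0]+P[1])/2; u=np.array([np.cos(np.radians(84.2)),np.sin(np.radians(84.2))]); print('outer mid',m,'ctr',m+.04*u)
"
```

```text
[array([0.5341, 0.1583]), array([0.4942, 0.1608]), array([0.5023, 0.2418]), array([0.5424, 0.2398])]
outer mid [0.51415 0.15955] ctr [0.51819225 0.19934523]
```

Request:
drive_tool(increments="20 0 -4 0 110; 40 0 -5 0 110; 40 0 -5 0 110; 40 0 -5 0 110; 40 0 -5 0 110; 40 0 -5 0 110; 22 0 -3 0 110; 0 15 0 0 110; 0 15 0 0 110; 0 12 0 0 110; 0 4 0 0 110; 0 0 0 0 110")

```text
time: 11.38
position: [0.5491, 0.19, 0.0223]
tool_rot: [-1.255, -1.135, 1.136]
ft_force: [1.1, -0.7, -3.0]
grip_width: 0.687
```

```bash
python3 -c "
from h import *
st([.5505,.191,.0185],84.2)
grab('wrist','wrist6')
s=grab('scene','scene6');crop(s,300,140,440,240,5,'c6')
"
```

```text
t 11.38 pos [0.5491 0.19   0.0223] xang 84.31 tilt [-0.04  0.02] F [ 1.12 -0.65 -2.96] T [-0.1  -0.18  0.02] w 59.8 q7 1.2
need mm tool xyz [ 1.2  3.8 -1.3] yaw 0.11
```

View pics/wrist6.png

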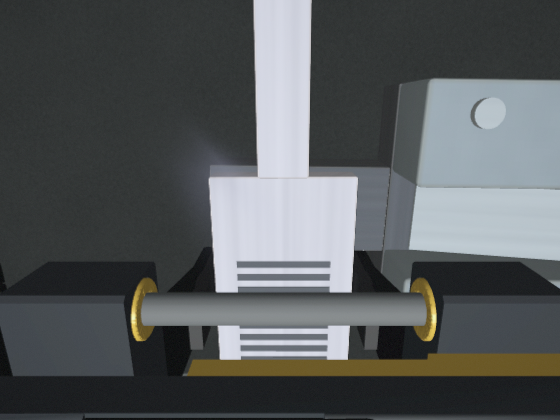

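View pics/c6.png

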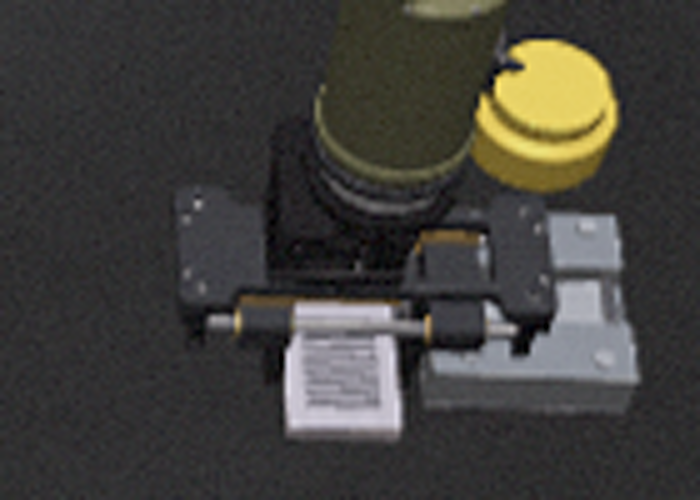

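Request:
drive_tool(increments="1 2 -1 0 110; 0 1 0 0 110; 0 1 0 0 110; 0 0.5 0 0 110; 0 0 0 0 110")

```text
time: 12.1
position: [0.5502, 0.1921, 0.0185]
tool_rot: [-1.254, -1.137, 1.136]
ft_force: [-2.0, -0.2, 3.4]
grip_width: 0.69
```

```bash
python3 -c "
from h import *
st([.5505,.191,.0185],84.2)
"
```

```text
t 12.1 pos [0.5502 0.1921 0.0185] xang 84.37 tilt [0.03 0.01] F [-1.98 -0.23  3.42] T [-0.08  0.45 -0.06] w 60.1 q7 1.2
need mm tool xyz [-1.   0.  -0.5] yaw 0.17
```

Request:
drive_tool(increments="0 0 0 0 72; 0 0 0 0 66; 0 0 0 0 60; 0 0 0 0 56; 0 0 0 0 56; 0 -4 0 0 56; 0 -4 0 0 56; 0 -3.5 0 0 56; 0 0 0 0 56")

```text
time: 13.22
position: [0.55, 0.1915, 0.0297]
tool_rot: [-1.254, -1.136, 1.137]
ft_force: [-1.6, -4.3, 0.6]
grip_width: 0.783
```

```bash
python3 -c "
from h import *
st()
grab('wrist','wrist7')
"
```

```text
t 13.22 pos [0.55   0.1915 0.0297] xang 84.37 tilt [-0.03  0.02] F [-1.63 -4.28  0.62] T [-1.02  0.3   0.01] w 68.1 q7 1.19
```

View pics/wrist7.png

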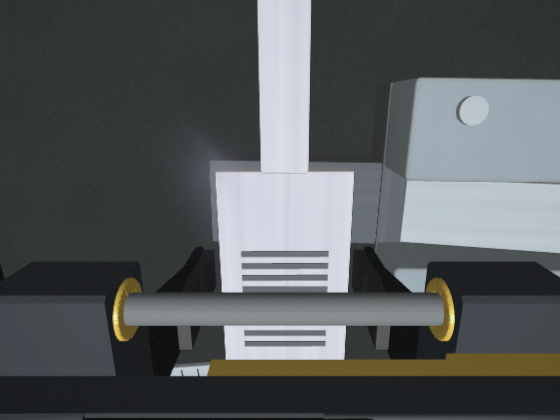

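Request:
drive_tool(increments="0 0 0 0 66; 0 0 0 0 74; 0 0 0 0 82; 0 0 0 0 95; 0 0 0 0 110; 0 0 0 0 110; 0 0 0 0 110")

```text
time: 14.15
position: [0.5507, 0.1927, 0.0299]
tool_rot: [-1.254, -1.138, 1.135]
ft_force: [0.8, 1.0, 2.1]
grip_width: 0.68
```

```bash
python3 -c "
from h import *
st()
grab('wrist','wrist8')
"
```

```text
t 14.15 pos [0.5507 0.1927 0.0299] xang 84.38 tilt [ 0.08 -0.06] F [0.82 0.96 2.07] T [ 0.39 -0.29 -0.02] w 59.2 q7 1.19
```

View pics/wrist8.png

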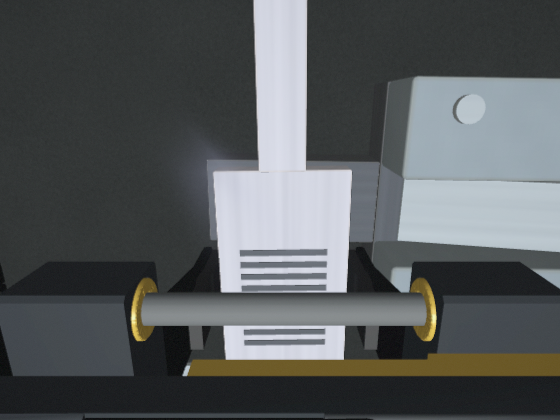

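Request:
drive_tool(increments="0 -5 0 0 110; 0 -10 0 0 110; -10 -10 0 0 110; -30 -5 0 0 110; -40 0 0 0 110; -40 0 0 0 110; -40 0 0 0 110; -40 0 0 0 110; -35 0 0 0 110; -17 0 0 -3.4 110; 0 0 0 0 110; 0 0 0 0 110", squeeze=40)

```text
time: 15.7
position: [0.5255, -0.0581, 0.0598]
tool_rot: [-1.227, -1.181, 1.179]
ft_force: [0.1, -0.4, -3.8]
grip_width: 0.69
```

```bash
python3 -c "
from h import *
st([.56,-.06,.0055],87.8)
grab('scene','scene9')
"
```

```text
t 15.7 pos [ 0.5255 -0.0581  0.0598] xang 87.74 tilt [ 0.05 -0.01] F [ 0.12 -0.35 -3.84] T [ 0.05 -0.09 -0.05] w 60.0 q7 1.69
need mm tool xyz [ -0.6  54.3 -34.6] yaw -0.06
```

View pics/scene9.png

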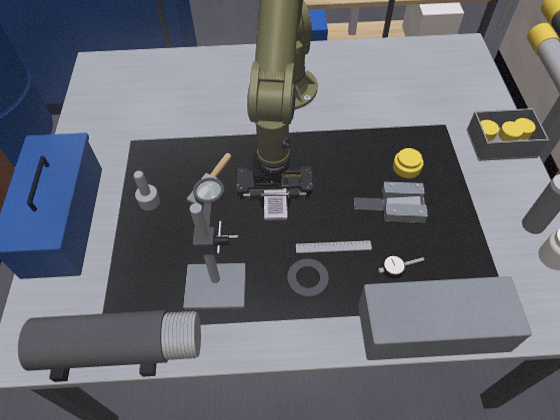

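Request:
drive_tool(increments="0 10 -17 0 110; 0 15 -18 0 110; 0 12 0 0 110; 0 8 0 0 110; 0 4 0 0 110; 0 2 0 0 110; 0 1 0 0 110; 0 1 0 0 110; 0 0 0 0 110; 0 0 0 0 110")

```text
time: 17.0
position: [0.5605, -0.0603, 0.0067]
tool_rot: [-1.228, -1.181, 1.18]
ft_force: [0.6, 0.4, -2.7]
grip_width: 0.684
```

```bash
python3 -c "
from h import *
st([.56,-.06,.005],87.8)
"
```

```text
t 17.0 pos [ 0.5605 -0.0603  0.0067] xang 87.77 tilt [ 0.01 -0.02] F [ 0.62  0.38 -2.74] T [ 0.01 -0.02  0.  ] w 59.5 q7 1.75
need mm tool xyz [0.3 1.7 0.5] yaw -0.03
```

Request:
drive_tool(increments="0 1 0 0 110; 0 0.7 0 0 110; 0 0 0 0 110; 0 0 0 0 110")

```text
time: 17.5
position: [0.5604, -0.0603, 0.005]
tool_rot: [-1.227, -1.181, 1.18]
ft_force: [-0.9, -1.4, -0.7]
grip_width: 0.684
```

Request:
drive_tool(increments="0 0.3 0 0 110; 0 0 0 0 80; 0 0 0 0 70; 0 0 0 0 60; 0 0 0 0 50; 0 0 0 0 45; 0 -10 0 0 45; 0 -30 0 0 45; 0 -30 0 0 45; 0 0 30 0 120; 0 0 40 0 120; 0 0 18 0 120; 0 0 0 0 120; 0 0 0 0 120")

```text
time: 19.25
position: [0.4738, -0.0569, 0.0753]
tool_rot: [-1.229, -1.182, 1.179]
ft_force: [0.1, 0.3, 0.0]
grip_width: 0.533
```

```bash
python3 -c "
from h import *
st()
grab('wrist','wrist10');s=grab('scene','scene10');t=grab('top','top10')
crop(s,220,150,320,250,6,'c10')
"
```

```text
t 19.25 pos [ 0.4738 -0.0569  0.0753] xang 87.78 tilt [ 0.01 -0.12] F [0.14 0.27 0.03] T [-0.    0.04  0.01] w 46.3 q7 1.64
```

View pics/wrist10.png

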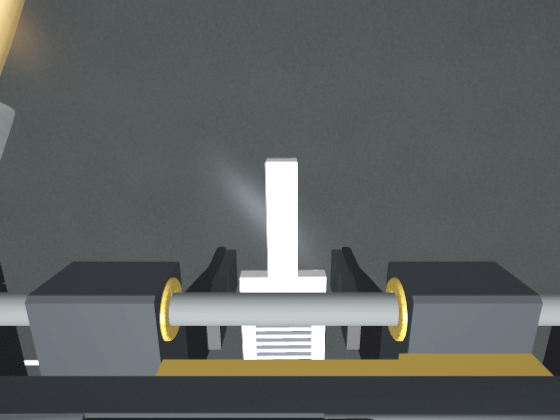

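View pics/c10.png

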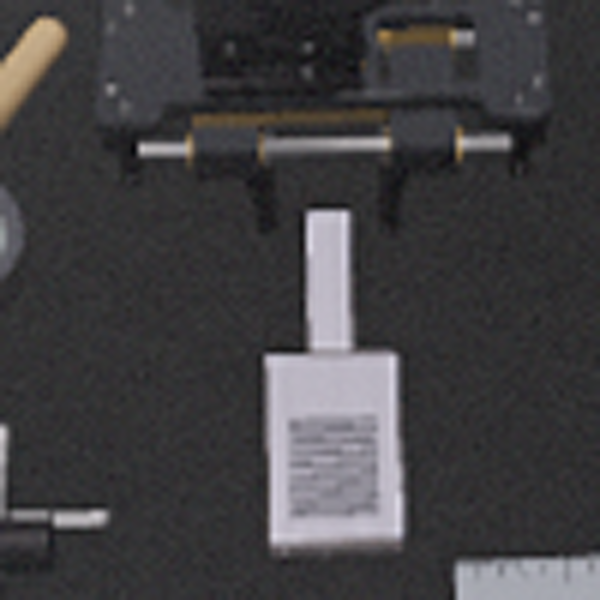

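```bash
python3 -c "
from h import *
w=load('wrist10.npz');s=load('scene10.npz')
g=cv2.cvtColor(w['img'],cv2.COLOR_RGB2GRAY)
for r in (170,200,230,255): x=np.where(g[r,200:360]>200)[0]+200; a=(onz(w,x[0],r,.019)+onz(w,x[-1],r,.019))/2; print(r,x[0],x[-1],a.round(4))
for p in [(266,165),(297,165)]: print('tip',onz(w,*p,.019).round(4))
for p in [(240,277),(326,276)]: print('rect',onz(w,*p,.015).round(4))
f=lambda p:(220+(p[0]+.5)/6-.5,150+(p[1]+.5)/6-.5)
P=np.array([onz(s,*f(p),.015) for p in [(265,354),(397,351),(405,541),(270,545)]]);print(P.round(4),P.mean(0))
print([onz(s,*f(p),.019).round(4) for p in [(306,210),(350,209)]])
"
```

```text
170 266 297 [ 0.4349 -0.0551  0.019 ]
200 266 297 [ 0.4539 -0.0559  0.019 ]
230 267 297 [ 0.4739 -0.0563  0.019 ]
255 268 297 [ 0.4914 -0.0567  0.019 ]
tip [ 0.4315 -0.0645  0.019 ]
tip [ 0.4322 -0.0456  0.019 ]
rect [ 0.5083 -0.0864  0.015 ]
rect [ 0.5098 -0.0277  0.015 ]
[[ 0.5097 -0.0899  0.015 ]
 [ 0.5121 -0.0287  0.015 ]
 [ 0.6145 -0.0316  0.015 ]
 [ 0.6127 -0.0916  0.015 ]] [ 0.56225825 -0.06046081  0.015     ]
[array([ 0.4301, -0.0671,  0.019 ]), array([ 0.4309, -0.046 ,  0.019 ])]
```

Request:
drive_tool(increments="0.5 30 0 0 120; 0 25 0 0 120; 0 10 0 0 120; 0 4 0 0 120; 0 1.5 0 0 120; 0 0 0 0 120; 0 0 0 0 150; 0 0 0 0 170; 0 0 0 0 190; 0 0 0 0 210; 0 0 0 0 230; 0 0 0 0 230; 0 0 0 0 230; 0 0 0 0 230", squeeze=50)

```text
time: 21.15
position: [0.4725, -0.0567, 0.0042]
tool_rot: [-1.228, -1.18, 1.18]
ft_force: [-1.6, -1.7, 1.3]
grip_width: 0.222
```

```bash
python3 -c "
from h import *
st()
grab('wrist','wrist11')
"
```

```text
t 21.15 pos [ 0.4725 -0.0567  0.0042] xang 87.76 tilt [-0.01 -0.01] F [-1.61 -1.67  1.31] T [-0.39  0.23  0.04] w 19.3 q7 1.7
```

View pics/wrist11.png

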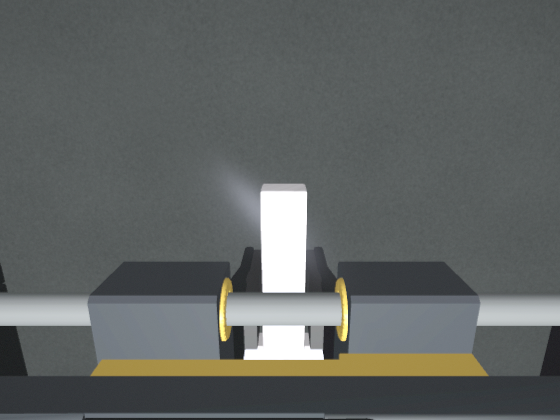

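Request:
drive_tool(increments="0 -5 0 0 230; 0 -15 0 0 230; 0 -30 0 0 230; 0 -25 0 0 230; 0 0 0 0 230; 0 0 0 0 230", squeeze=60)

```text
time: 21.95
position: [0.4718, -0.0561, 0.0785]
tool_rot: [-1.226, -1.18, 1.181]
ft_force: [-0.5, -0.3, -3.2]
grip_width: 0.221
```

```bash
python3 -c "
from h import *
st([.584-.0881*.9993,-.2155+.0881*.0384,.08],87.8)
s=grab('scene','scene12');t=grab('top','top12');grab('wrist','wrist12')
crop(s,220,150,320,250,6,'c12')
"
```

```text
t 21.95 pos [ 0.4718 -0.0561  0.0785] xang 87.78 tilt [0.02 0.06] F [-0.52 -0.31 -3.16] T [ 0.01  0.22 -0.  ] w 19.3 q7 1.63
need mm tool xyz [-155.    -1.6  -30.1] yaw -0.02
```

View pics/c12.png

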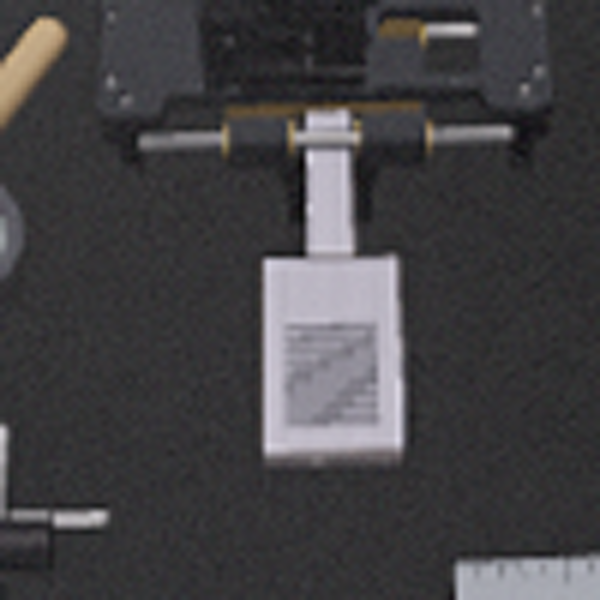

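View pics/wrist12.png

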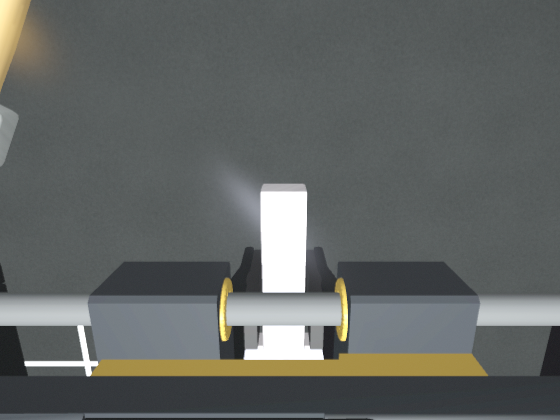

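```bash
python3 -c "
from h import *
s=load('scene12.npz');f=lambda p:(220+(p[0]+.5)/6-.5,150+(p[1]+.5)/6-.5)
P=np.array([onz(s,*f(p),.0893) for p in [(263,257),(398,256),(405,449),(264,454)]]);print(P.round(4),P.mean(0))
a=np.radians(-2.25);ux=np.array([np.cos(a),np.sin(a),0]);uy=np.array([-ux[1],ux[0],0]);m=np.array([.4718,-.0561,.0893])+.0881*ux
for i,j in [(-1,-1),(-1,1),(1,1),(1,-1)]:
  q=proj(s,m+.05*i*ux+.03*j*uy); print(((np.array(q)+.5-[220,150])*6-.5).round(0))
"
```

```text
[[ 0.5087 -0.0878  0.0893]
 [ 0.5121 -0.028   0.0893]
 [ 0.6135 -0.0315  0.0893]
 [ 0.6122 -0.0912  0.0893]] [ 0.56162502 -0.05961003  0.0893    ]
[263. 257.]
[399. 254.]
[405. 444.]
[263. 447.]
```

Request:
drive_tool(increments="-15 0 -3 0 230; -30 0 -6 0 230; -30 0 -6 0 230; -30 0 -6 0 230; -30 0 -5 0 230; -20 0 -3.4 0 230; 0 0 0 0 230; 0 0 0 0 230; 0 0 0 0 230")

```text
time: 23.22
position: [0.4959, -0.2112, 0.0789]
tool_rot: [-1.226, -1.182, 1.181]
ft_force: [-0.7, 0.0, -3.0]
grip_width: 0.222
```

```bash
python3 -c "
from h import *
st([.4953,-.2121,.1],87.8)
s=grab('scene','scene13');t=grab('top','top13')
crop(s,160,120,260,260,4,'c13s');crop(t,310,120,430,260,4,'c13t')
"
```

```text
t 23.23 pos [ 0.4959 -0.2112  0.0789] xang 87.87 tilt [0.04 0.02] F [-0.65  0.02 -2.98] T [ 0.01  0.15 -0.04] w 19.3 q7 2.01
need mm tool xyz [ -0.9 -21.1   0.6] yaw 0.07
```

View pics/c13s.png

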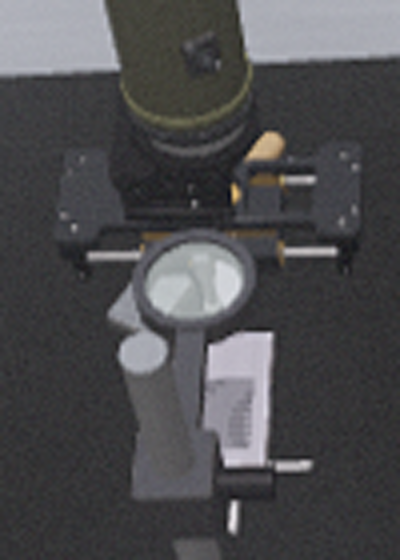

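View pics/c13t.png

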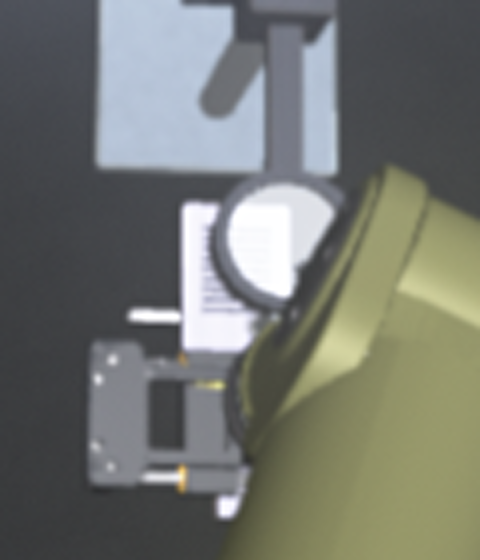

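Request:
drive_tool(increments="-0.9 -10 0.6 0 230; 0 -15 0 0 230; 0 -10 0 0 230; 0 -4 0 0 230; 0 0 0 0 230; 0 0 0 0 230; 0 0 0 0 230")

```text
time: 24.2
position: [0.4949, -0.2132, 0.1176]
tool_rot: [-1.227, -1.18, 1.181]
ft_force: [-0.3, -0.1, -2.7]
grip_width: 0.229
```

```bash
python3 -c "
from h import *
st([.4953,-.2121,.13],87.8)
"
```

```text
t 24.2 pos [ 0.4949 -0.2132  0.1176] xang 87.77 tilt [0.01 0.05] F [-0.35 -0.08 -2.66] T [0.04 0.15 0.03] w 19.9 q7 1.99
need mm tool xyz [  1.1 -12.4  -0.3] yaw -0.03
```

Request:
drive_tool(increments="0.8 -3 0 0 230; 0 0 0 0 230; 0 0 0 0 230")

```text
time: 24.58
position: [0.4953, -0.2125, 0.1211]
tool_rot: [-1.227, -1.181, 1.18]
ft_force: [-0.1, -0.4, -1.8]
grip_width: 0.222
```

Request:
drive_tool(increments="0 -3 0 0 230; 0 0 0 0 230; 0 0 0 0 230")

```text
time: 24.95
position: [0.4953, -0.2125, 0.1241]
tool_rot: [-1.227, -1.181, 1.18]
ft_force: [-0.6, 0.5, -2.8]
grip_width: 0.223
```

Request:
drive_tool(increments="0 -2 0 0 230; 0 0 0 0 230; 0 0 0 0 230")

```text
time: 25.32
position: [0.4953, -0.2125, 0.1261]
tool_rot: [-1.227, -1.181, 1.18]
ft_force: [0.6, -0.1, -3.0]
grip_width: 0.221
```

Request:
drive_tool(increments="0 -2 0 0 230; 0 0 0 0 230; 0 0 0 0 230")

```text
time: 25.7
position: [0.4953, -0.2125, 0.1281]
tool_rot: [-1.227, -1.181, 1.18]
ft_force: [-0.6, -0.2, -2.9]
grip_width: 0.224
```

```bash
cat >> h.py <<'E'
def ftm(n=5):
    F=[]
    for i in range(n):
        s=ctrl.get_state();F.append(np.r_[s["position"][2],s["ft_force"],s["torque"]]);get_image("wrist")
    print("t",s["time"],"z,F,T",np.mean(F,0).round(4),"sd",np.std(F,0).round(2))
E
python3 -c "
from h import *
ftm()"
```

```text
t 25.9 z,F,T [ 0.128  -0.003  -0.0667 -2.7441  0.0134  0.1814  0.0103] sd [0.   0.47 0.27 0.29 0.03 0.03 0.02]
```

Request:
drive_tool(increments="0 -2 0 0 230; 0 0 0 0 230; 0 0 0 0 230")

```text
time: 26.32
position: [0.495, -0.2125, 0.1299]
tool_rot: [-1.227, -1.18, 1.18]
ft_force: [0.8, -0.1, -3.3]
grip_width: 0.22
```

```bash
python3 -c "
from h import *
ftm()"
```

```text
t 26.525 z,F,T [ 0.1299 -0.2601 -0.2157 -3.8105  0.0505  0.3017 -0.0117] sd [0.   0.94 0.33 0.39 0.02 0.02 0.02]
```

Request:
drive_tool(increments="0 -2 0 0 230; 0 0 0 0 230; 0 0 0 0 230")

```text
time: 26.95
position: [0.4952, -0.2125, 0.132]
tool_rot: [-1.227, -1.18, 1.18]
ft_force: [-0.4, 0.4, -4.6]
grip_width: 0.223
```

```bash
python3 -c "
from h import *
ftm()"
```

```text
t 27.15 z,F,T [ 0.132  -0.568   0.3546 -4.2179  0.0818  0.3804  0.017 ] sd [0.   0.46 0.18 0.51 0.03 0.02 0.01]
```

Request:
drive_tool(increments="0 -2 0 0 230; 0 -1 0 0 230; 0 0 0 0 230; 0 0 0 0 230")

```text
time: 27.7
position: [0.4952, -0.2125, 0.135]
tool_rot: [-1.227, -1.18, 1.18]
ft_force: [-0.1, -0.2, -4.1]
grip_width: 0.222
```

```bash
python3 -c "
from h import *
ftm(8)
st([.4953,-.2121,.137],87.8)
s=grab('scene','scene14');t=grab('top','top14');grab('wrist','wrist14')
crop(s,160,120,260,260,4,'c14s')"
```

```text
t 28.05 z,F,T [ 1.3500e-01 -8.2170e-01  5.1580e-01 -4.5726e+00  8.4600e-02  4.4200e-01
  2.1000e-03] sd [0.   0.66 0.51 0.4  0.03 0.03 0.01]
t 28.1 pos [ 0.4952 -0.2125  0.135 ] xang 87.77 tilt [0.01 0.01] F [ 0.04  0.31 -4.33] T [0.1  0.46 0.04] w 19.7 q7 1.98
need mm tool xyz [ 0.4 -2.  -0.1] yaw -0.03
```

View pics/c14s.png

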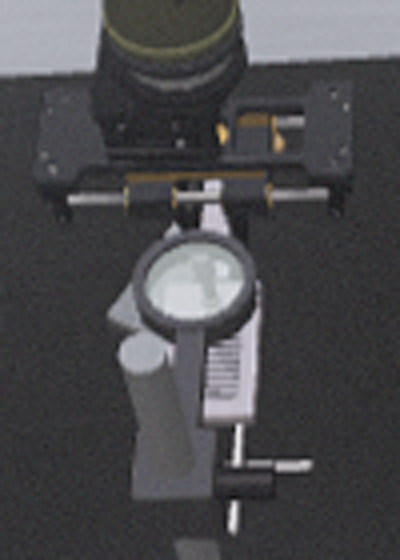

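View pics/wrist14.png

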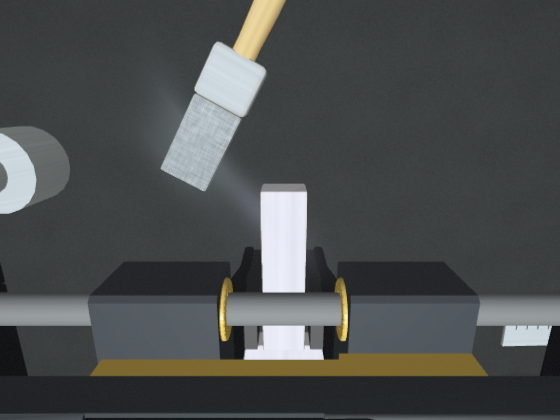

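View pics/top14.png

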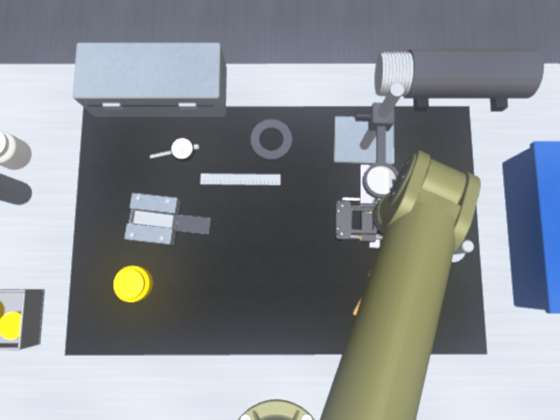

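Request:
drive_tool(increments="0.4 -1 0 0 230; 0 -1 0 0 230; 0 0 0 0 230; 0 0 0 0 230; 0 0 0 0 230; 0 0 0 0 230")

```text
time: 29.0
position: [0.4952, -0.2122, 0.137]
tool_rot: [-1.227, -1.18, 1.181]
ft_force: [-1.1, -0.7, -4.6]
grip_width: 0.221
```

```bash
python3 -c "
from h import *
ftm(4)
st([.4953,-.2121,.137],87.8)
s=grab('scene','scene15');t=grab('top','top15')
crop(s,160,120,260,260,4,'c15s');crop(t,330,140,430,240,6,'c15t')
a=np.radians(-2.2);ux=np.array([np.cos(a),np.sin(a),0]);uy=np.array([-ux[1],ux[0],0]);m=np.array([.584,-.2155,.1478])
for i,j in [(-1,-1),(-1,1),(1,1),(1,-1)]:
  p=m+.05*i*ux+.03*j*uy
  print(((np.array(proj(s,p))+.5-[160,120])*4-.5).round(0),((np.array(proj(t,p))+.5-[330,140])*6-.5).round(0))
"
```

```text
t 29.15 z,F,T [ 0.137  -1.2644 -0.8636 -4.8419 -0.1577  0.5089 -0.0732] sd [0.   0.57 0.36 0.19 0.01 0.03 0.02]
t 29.2 pos [ 0.4952 -0.2122  0.1371] xang 87.76 tilt [-0. -0.] F [-1.08 -1.28 -5.  ] T [-0.22  0.49 -0.08] w 19.2 q7 1.97
need mm tool xyz [ 0.1  0.1 -0.1] yaw -0.04
[166. 280.] [351. 420.]
[261. 278.] [183. 414.]
[254. 411.] [186. 142.]
[154. 413.] [351. 148.]
```

View pics/c15s.png

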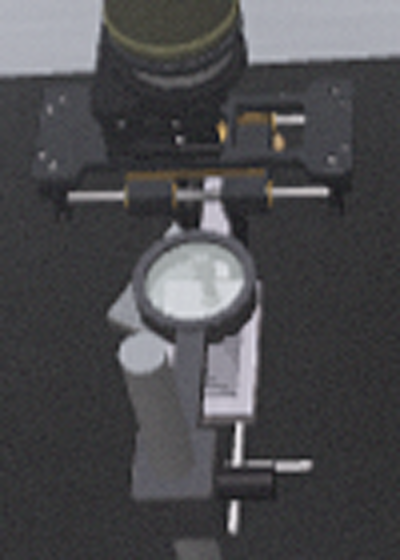

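View pics/c15t.png

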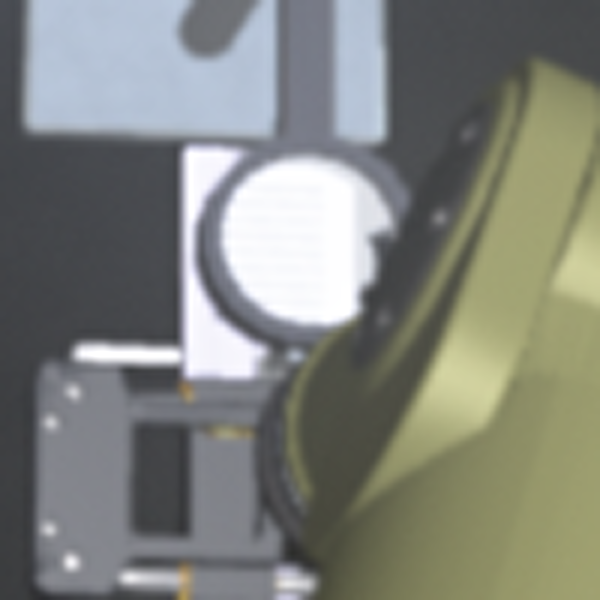

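Request:
drive_tool(increments="0 0 0 0 230; 0 0 0 0 230; 0 0 0 0 230; 0 0 0 0 230; 0 0 0 0 230; 0 0 0 0 230; 0 0 0 0 230; 0 0 0 0 230; 0 0 0 0 230; 0 0 0 0 230; 0 0 0 0 230; 0 0 0 0 230; 0 0 0 0 230; 0 0 0 0 230; 0 0 0 0 230; 0 0 0 0 230; 0 0 0 0 230; 0 0 0 0 230; 0 0 0 0 230; 0 0 0 0 230")

```text
time: 31.8
position: [0.4953, -0.2121, 0.137]
tool_rot: [-1.227, -1.181, 1.18]
ft_force: [-0.9, -1.4, -5.2]
grip_width: 0.224
```

```bash
python3 -c "
from h import *
ftm(6)
st([.4953,-.2121,.0042],87.8)"
```

```text
t 32.05 z,F,T [ 0.1371 -0.8222 -0.9764 -5.0094 -0.2724  0.4976 -0.0747] sd [0.   0.62 0.43 0.44 0.02 0.03 0.04]
t 32.1 pos [ 0.4953 -0.2121  0.1371] xang 87.77 tilt [ 0. -0.] F [-0.78 -3.   -4.9 ] T [-0.26  0.5  -0.07] w 19.2 q7 1.97
need mm tool xyz [ -0.  132.9  -0. ] yaw -0.03
```

Request:
drive_tool(increments="0 6 0 0 230; 0 12 0 0 230; 0 20 0 0 230; 0 25 0 0 230; 0 25 0 0 230; 0 20 0 0 230; 0 12 0 0 230; 0 5 0 0 230; 0 3 0 0 230; 0 2 0 0 230; 0 0 0 0 230; 0 0 0 0 230")

```text
time: 33.6
position: [0.4956, -0.2122, 0.0074]
tool_rot: [-1.228, -1.181, 1.18]
ft_force: [0.3, 1.1, -3.4]
grip_width: 0.222
```

```bash
python3 -c "
from h import *
ftm(3)
st([.4953,-.2121,.0042],87.8)
grab('wrist','wrist16');t=grab('top','top16');crop(t,330,140,430,240,6,'c16t')"
```

```text
t 33.7 z,F,T [ 0.0074  0.4514  0.2837 -3.0358  0.042   0.1746  0.0193] sd [0.   0.14 0.82 0.28 0.05 0.04 0.01]
t 33.75 pos [ 0.4954 -0.2121  0.0073] xang 87.77 tilt [ 0.   -0.03] F [-0.99 -0.01 -3.48] T [0.02 0.18 0.03] w 19.5 q7 2.07
need mm tool xyz [0.  3.1 0.1] yaw -0.03
```

View pics/wrist16.png

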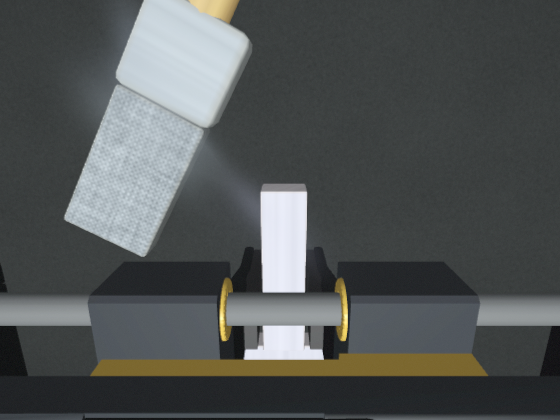

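View pics/c16t.png

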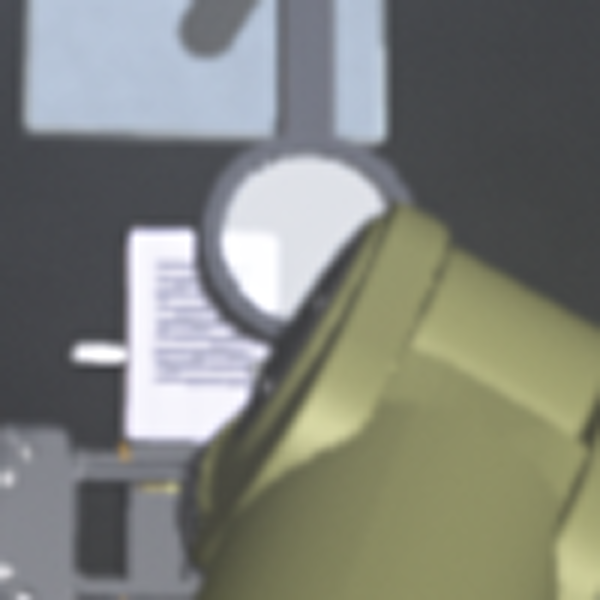

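Request:
drive_tool(increments="0 1.5 0 0 230; 0 1 0 0 230; 0 0.6 0 0 230; 0 0.3 0 0 230; 0 0 0 0 230; 0 0 0 0 230")

```text
time: 34.6
position: [0.4953, -0.2121, 0.0042]
tool_rot: [-1.227, -1.181, 1.18]
ft_force: [-1.9, 1.1, 5.6]
grip_width: 0.22
```

```bash
python3 -c "
from h import *
ftm(3)
st()"
```

```text
t 34.7 z,F,T [ 4.2000e-03 -2.7457e+00  1.4471e+00  5.7736e+00  2.4730e-01  7.1570e-01
  1.3000e-03] sd [0.   0.67 0.26 0.21 0.04 0.03 0.03]
t 34.75 pos [ 0.4953 -0.2121  0.0042] xang 87.77 tilt [ 0.03 -0.  ] F [-3.59  1.58  6.25] T [0.26 0.74 0.02] w 19.5 q7 2.08
```

Seated on the mat. Release and retreat.

Request:
drive_tool(increments="0 -0.4 0 0 230; 0 0 0 0 190; 0 0 0 0 180; 0 0 0 0 170; 0 0 0 0 160; 0 0 0 0 155; 0 0 0 0 155; 0 -6 0 0 155; 0 -14 0 0 155; 0 -20 0 0 155; 0 -25 0 0 155; 0 -10 20 0 155; 0 0 40 0 155; 0 0 0 0 155; 0 0 0 0 155", squeeze=20)

```text
time: 36.62
position: [0.4363, -0.2098, 0.08]
tool_rot: [-1.229, -1.182, 1.179]
ft_force: [0.4, 0.3, 0.5]
grip_width: 0.392
```

```bash
python3 -c "
from h import *
st()
grab('wrist','wrist17')"
```

```text
t 36.62 pos [ 0.4363 -0.2098  0.08  ] xang 87.77 tilt [ 0.01 -0.14] F [0.35 0.34 0.48] T [ 0.   -0.05  0.01] w 34.1 q7 1.99
```

View pics/wrist17.png

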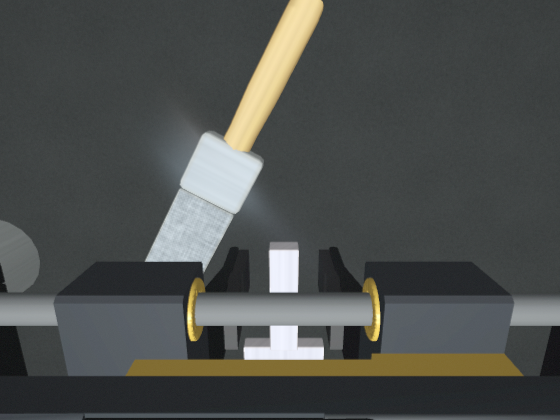

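Plate is released on the mat with the fingers clear. I'll move up and sideways for an unobstructed check.

Request:
drive_tool(increments="0 -30 0 0 155; 0 -40 0 0 155; 0 -40 0 0 155; 30 0 0 0 155; 40 0 0 0 155; 40 0 0 0 155; 40 0 0 0 155; 40 0 0 0 155; 40 0 0 0 155; 20 0 0 0 155; 0 0 0 0 155; 0 0 0 0 155; 0 0 0 0 155")

```text
time: 38.3
position: [0.4453, 0.0389, 0.1891]
tool_rot: [-1.228, -1.179, 1.179]
ft_force: [0.2, -0.4, -0.3]
grip_width: 0.39
```

```bash
python3 -c "
from h import *
st()
s=grab('scene','scene18');t=grab('top','top18')
crop(s,160,140,300,270,5,'c18s');crop(t,320,140,440,280,4,'c18t')"
```

```text
t 38.3 pos [0.4453 0.0389 0.1891] xang 87.65 tilt [-0.   -0.01] F [ 0.23 -0.37 -0.27] T [0.04 0.03 0.02] w 33.9 q7 1.35
```

View pics/scene18.png

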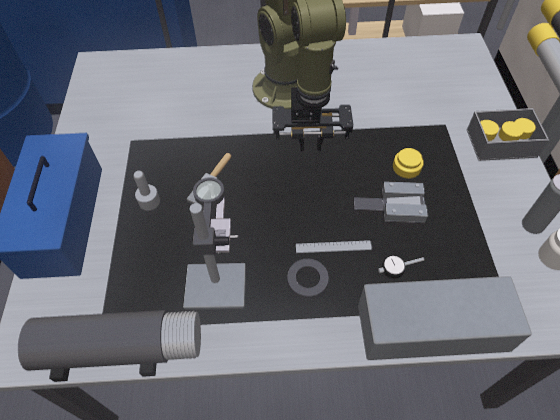

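View pics/top18.png

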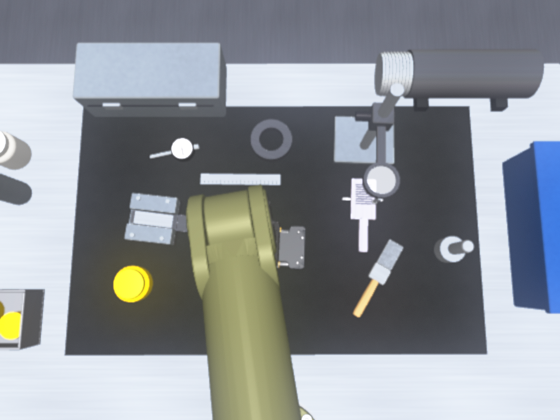

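View pics/c18t.png

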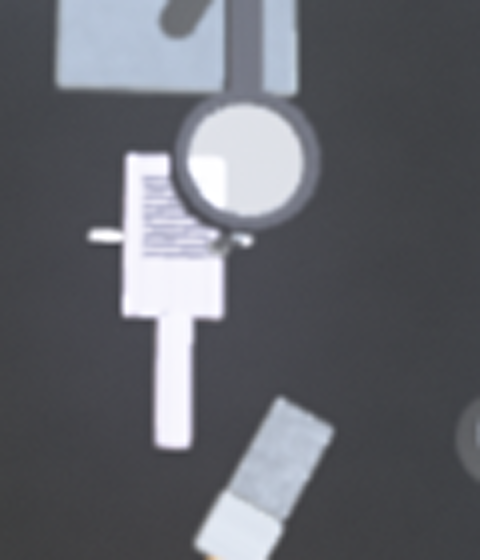

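```bash
python3 -c "
from h import *
t=load('top18.npz');f=lambda p:(320+(p[0]+.5)/4-.5,140+(p[1]+.5)/4-.5)
P=[onz(t,*f(p),.015)[:2] for p in [(125,153),(122,315),(224,319),(226,155)]];print(np.round(P,4),np.mean(P,0))
e=P[0]-P[1];print(np.degrees(np.arctan2(e[1],e[0])))
print([onz(t,*f(p),.019)[:2].round(4) for p in [(155,446),(191,447)]])
a=load('top0.npz')['img'].astype(int);b=t['img'].astype(int)
for n,(x,y,w,h) in dict(rule=(195,170,60,20),ring=(245,115,50,50),dial=(145,132,60,35),cap=(110,262,45,45),plug=(435,233,45,35),brush=(345,238,15,85),brush2=(372,238,35,55)).items(): print(n,np.abs(a-b)[y:y+h,x:x+w].mean().round(1))
"
```

```text
[[ 0.6347 -0.1869]
 [ 0.5328 -0.1824]
 [ 0.5302 -0.2449]
 [ 0.6333 -0.2498]] [ 0.58273057 -0.21600556]
-2.552399875973791
[array([ 0.4523, -0.1996]), array([ 0.4516, -0.2213])]
rule 2.0
ring 0.7
dial 0.5
cap 0.5
plug 0.5
brush 7.0
brush2 3.1
```

```bash
python3 -c "
from h import *
print(workorder.close_job()); st()"
```

```text
the job is handed in; nothing more can be done
None
the job is handed in; nothing more can be done
```

The job is handed in at about 38 s of the 72 s allowed, with the plate lying flat on the white cross.

**What I did**
- I drew the plate 118 mm straight out along the pocket's axis, and the flap shut behind it.
- The first grip left the fingertips about 9 mm below the plate's underside, so I set it across the apron and took a higher hold.
- I then laid it flat on the mat, let go, took it by the bar handle and raised it under the lens.
- After holding it on the feeler I lowered it onto the cross, released it and moved the arm clear.

**Last checks**
- **Placing:** the top camera puts the plate's centre within about 1 mm of the cross centre and its angle at −2.5°, against about −2.2° for the stand.
- **Viewing pose:** the feeler met the plate at a TCP height of about 0.129 m, and I held at 0.137 m for about 3 s. The push was 2.1–2.3 N, which works out at about 7–8 mm in. By camera the centring was within about 1–2 mm, and nothing had slipped in the grip.
- **Other items:** the ring gauge, cap, dial, plug and rule show no change between the first and last top views. The brush area differed a little more, which I put down to the plate handle or its shadow now being in that patch. By eye the brush has not moved.

**What disagreed**
- While re-gripping at the apron, the back of an opening finger touched the pocket's cheek with about 4 N, well under the 40 N limit.
- During the hold, sideways force of 1–3 N built up on the tool although its position stayed steady. I took it to be friction at the feeler, but did not confirm that.

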